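Open the tea caddy whose thread hand is unknown

ROBOT

A 6-joint arm with a two-finger parallel gripper is mounted at the origin on the work surface. World frame = base frame: x ahead of the robot, y to its left, z up, the work surface at z = 0. Lengths are in mm, angles in rad, forces in N, time in s.
With the tool pointing down it reaches from about 325 to 875 mm from the base axis. Payload 4.4 kg.
Tool frame: the origin (TCP) lies on the centre line of the jaws, within the pads' length; the fingertips stand ahead of it and the grasp point (between the pads) lies 6 mm ahead of it (ctrl.tcp_to_tips is the z of the fingertips in the tool frame, in mm); z points along the fingers, y is the line along which they close (so a half turn about z gives the same grasp; the last joint's range is limited). The gripper opens to 85 mm and grips with 20 to 120 N. Pads are 22 mm wide; open, the fingers measure 114 mm over their backs; the gripper's body (76 mm by 85 mm) begins 54 mm behind the grasp point. The pads swing forward as they close: fully open they stand 13 mm farther back than shut.
Start: joints at [-1.258, 0.207, 1.542, -0, 1.393, -0.15], TCP at [257.215, -514.265, 256.282] pointing down, gripper open.
Joint ranges: [-2.73, 2.73], [-0.86, 2.22], [0.23, 2.46], [-1.11, 4.25], [0.08, 2.63], [-2.82, 2.82]. Speed limits (rad/s): [2.79, 2.79, 3.14, 3.14, 3.14, 3.14].

INTERFACE

Orientations are given as a 3x3 rotation matrix whose columns are the frame's x, y, z axes.
In Python, from plant import ctrl, sensors, optics gives the robot as it stands. Calls block until the motion is done:
- ctrl.move_ptp(position, orientation): joint-space move of the TCP to a pose.
- ctrl.move_l(position, rot=None, vel=150, threshold=None): straight line of the TCP; rot=None keeps the orientation; vel is the mean speed in mm/s. With threshold (N) it stops when the force on the tool has changed by that much, and returns True; else False.
- ctrl.set_joints(angles): joint-space move.
- ctrl.gripper_to(opening, force=None): finger opening in mm; force is the grip in N (None keeps the last); returns when the fingers have stopped.
- ctrl.hold(seconds).
- ctrl.solve_ik(position, orientation): joint angles nearest the present ones, or None.
- sensors.read_state(): the state.
- optics.grab_frame(name): name is "scene" or "top" or "wrist"; returns (picture, depth): 400x640x3 uint8, red, green, blue; 400x640 float32, mm along the optical axis (not along the pixel's ray), 0 where there is no reading.
- optics.camera_params(name): a dict with "mtx" (3x3 intrinsics, pixels), "R" (3x3) and "t" (3): a world point X has camera coordinates R X + t; the wrist camera has in their place "T_tool_cam" (4x4, takes a point from camera to tool coordinates, whose origin is the TCP and whose axes are the flange's). Camera axes: x right, y down, z forward; pixel columns grow to the right and rows downward; lengths in mm; the calibration is good to about 2 mm. A picture is of the moment at which its call begins: read the wrist's pose just before it. camera_params takes no time and is no camera call.
A pose or a line that the arm cannot do raises ctrl.MotionError and nothing moves.
- ctrl.finish_job(): hands the job in; it is judged then, once.
The state is a dict: "t": time; "q": joint angles; "qvel": joint speeds; "tau": joint torques, N m; "eef_pos": TCP position; "eef_rot": TCP orientation; "force": force on the tool from outside, world axes, zero at the start; "wrist_torque": the same for the moment, N m; "grip_width": finger opening in mm; "grasp_force": force on a finger pad.
Only numpy, scipy, OpenCV 4.12 (cv2) and the standard library are available. Lean on these libraries where they do the work, as an engineer would, in place of code of your own. Each camera call takes 0.05 s, during which the arm holds its last target. There are 200 camera calls.

TASK

Get the tea caddy open for the next pot: nobody remembers which way its red cap unscrews, so try it one way and, if it will not go, the other way, until it comes free; then lift the cap off (its wooden fin is the grip). Finish still holding the cap, level and still over the caddy and at least 5 cm above where it sat; do not put it down or let go. Leave the incense holder, sake cup, piece box and the two piece stands where they are.

Things in the scene. Friction and masses are not known exactly. Their poses are not given: they have to be found in the camera images.
- cap: Round red screw cap, 68 mm across, 24 mm tall, loose, 80 to 170 g, 1 to 2 mm of play. Origin: on its axis at its lower rim. z up, x along the wooden fin on top. Three inner lugs lock it to the caddy; turning does not raise it. Which way it unscrews changes from start to start and cannot be seen. Locked (only 2 mm of lift) until turned 35 degrees the right way from its starting yaw.
- cap_fin (a point): Middle of the upright pale wooden grip fin on the cap, 39 mm above the cap's origin; fin 50 mm long (x), 12 mm thick (y, pinch it this way), rising 30 mm above the cap's flat top. Turned the wrong way the cap hits a hard stop after about 5 degrees (3 to 8; over 0.5 N m); the right way it turns easily (under 0.3 N m), lifts straight off between 40 and 80 degrees (60 is best) and stops at about 85.
- caddy: Green tin tea caddy, 80 mm across, held fast in a black iron trivet (132 mm across, 14 mm tall, three 46 mm tall prongs) fixed to the table. Origin: on its axis at the table top; z up. Its shoulder, where the cap's rim rests, is 100 mm above the origin; inside the cap a 44 mm wide neck (58 mm over its ledges) rises 16 mm above the shoulder. At the start its x axis is the cap's, to about 3 degrees.
- piece_stand_near: Dark chestnut piece stand near the board's robot side, 85 x 85 mm top, 70 mm tall, shogi pieces fastened on top; origin centre of underside. Loose; leave it alone.
- piece_stand_far: The like piece stand, farther from the robot; origin centre of underside. Loose; leave it alone.
- incense_holder: Blue porcelain incense holder, 68 mm across, 50 mm tall, with a stick of incense 50 mm higher; origin centre of underside. Loose; leave it alone.
- sake_cup: Small pewter sake cup, 56 mm across, 45 mm tall, mouth up; origin centre of underside. Loose; leave it alone.
- piece_box: Pale wooden box for shogi pieces, 120 x 85 x 55 mm tall; origin centre of underside. Loose; leave it alone.
Not all that is in view belongs to the job. Of the things that look like the cap, the largest one is meant.

How it is judged (in metres and radians):
On the way:
1. the cap is unscrewed: turned at least 29 degrees from its starting yaw while still down on the caddy (angle between the x axis of cap and the x axis of caddy, either way round above 0.5 rad and z of cap in the frame of caddy below 0.11 m and horizontal distance between cap and caddy below 0.008 m), for 0.05 s.
At the end, for the whole second after the job is handed in: The fingers hold the cap over the caddy (within 100 mm sideways of its axis), its lower rim at least 50 mm above the shoulder where it sat, level within 17 degrees and still, touching the caddy nowhere (z of cap in the frame of caddy above 0.15 m and horizontal distance between cap and caddy below 0.1 m and angle between cap's own z axis and vertical below 0.3 rad and linear speed of cap below 0.03 m/s and contact force between cap and the fingers above 1 N and contact force between cap and caddy below 0.1 N); the arm keeps its last pose, push and grip.
It fails at once if the near chestnut piece stand is moved more than 30 mm (distance of piece_stand_near from where it was at the start of the episode above 0.03 m).
It fails at once if the far chestnut piece stand is moved more than 30 mm (distance of piece_stand_far from where it was at the start of the episode above 0.03 m).
It fails at once if the incense holder is moved more than 30 mm (distance of incense_holder from where it was at the start of the episode above 0.03 m).
It fails at once if the sake cup is moved more than 30 mm (distance of sake_cup from where it was at the start of the episode above 0.03 m).
It fails at once if the piece box is moved more than 30 mm (distance of piece_box from where it was at the start of the episode above 0.03 m).
It also fails if it takes over 38 s, if anything falls off the work surface, if the arm or the gripper's body presses on something with over 40 N, if the wrist force passes 120 N, or if a joint passes its speed limit or range.

## Working session

There is one attempt and no reset: what is moved stays moved. The work goes in short steps, each a Python script; the robot and the scene stay as the last script left them, time stands still between calls to the robot, and variables do not carry over. Pictures are saved under pics/ and viewed, at most 10 in all, crops included, and the job is handed in when it is done.

```bash
mkdir -p pics; ls
python3 - <<'E'
from plant import ctrl,sensors,optics
import cv2,numpy as np
for n in("top","scene"):
    p,d=optics.grab_frame(n); cv2.imwrite(f"pics/{n}0.png",p[:,:,::-1]); np.savez(f"pics/{n}0.npz",p=p,d=d)
    c=optics.camera_params(n); print(n,c)
print(optics.camera_params("wrist"),ctrl.tcp_to_tips)
s=sensors.read_state();print(s)
E
```

```text
pics
top {'mtx': array([[393.54484835,   0.        , 320.42449411],
       [  0.        , 393.54484835, 202.88725583],
       [  0.        ,   0.        ,   1.        ]]), 'R': array([[-0.01785623, -0.99974349, -0.01393245],
       [-0.99571162,  0.01904584, -0.09052975],
       [ 0.09077188,  0.01225619, -0.99579629]]), 't': array([  30.99388717,  529.32603215, 1075.21220205])}
scene {'mtx': array([[394.83966491,   0.        , 320.33924306],
       [  0.        , 394.83966491, 203.2820984 ],
       [  0.        ,   0.        ,   1.        ]]), 'R': array([[ 0.6113724 ,  0.79133655,  0.00320292],
       [ 0.61218825, -0.47039316, -0.63557519],
       [-0.50144725,  0.39053392, -0.77203233]]), 't': array([-323.915768  , -244.88802702, 1437.33668244])}
{'mtx': array([[332.50283092,   0.        , 317.54121514],
       [  0.        , 332.50283092, 197.29523123],
       [  0.        ,   0.        ,   1.        ]]), 'T_tool_cam': array([[-5.10708839e-04, -9.65028187e-01, -2.62145643e-01,
         6.55950959e+01],
       [ 9.99999861e-01, -4.59262272e-04, -2.57519944e-04,
         1.6758868
[... 273 characters left out ...]
5,
        1.39350337e+00, -1.50454574e-01]), 'qvel': array([ 0.00065202, -0.0019083 , -0.00293805,  0.00181218, -0.00081578,
       -0.00038311]), 'tau': array([-4.49224963e-04, -3.84088433e+01, -2.92548519e+01, -3.27696862e-04,
        4.78758200e-03,  1.68312756e-06]), 'eef_pos': array([ 257.03744092, -513.65220983,  255.21568713]), 'eef_rot': array([[ 8.94371614e-01,  4.47324290e-01, -6.28277248e-04],
       [ 4.47324607e-01, -8.94369431e-01,  2.00431360e-03],
       [ 3.34666195e-04, -2.07364506e-03, -9.99997794e-01]]), 'force': array([0.44086358, 1.05506493, 0.70340337]), 'wrist_torque': array([ 0.04017965, -0.04168023,  0.02254099]), 'grasp_force': 0.0, 'grip_width': 85.0591075844518}
```

View pics/top0.png

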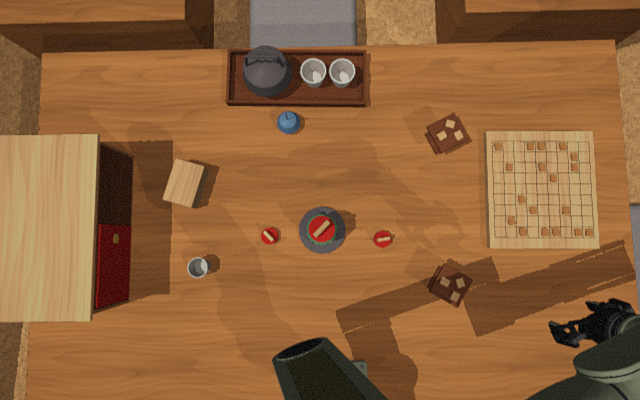

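View pics/scene0.png

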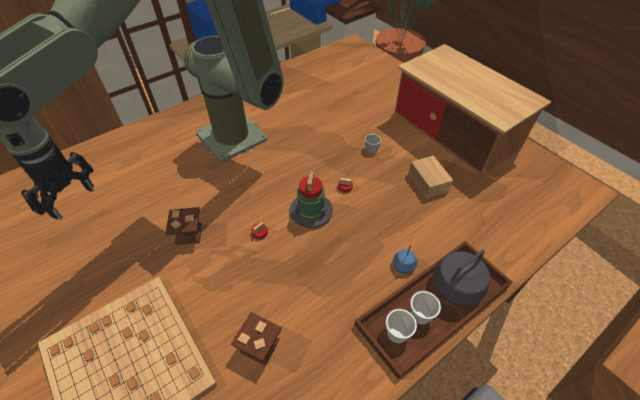

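Top view: three red caps with pale fins, at (322,229), (270,236) and (383,239). The largest is (322,229). It sits on the green caddy in the black trivet, so it fits the description; the other two are small and lie on the table. In the scene view it is at (311,185). Next I measure it in both views and confirm with a crop.

```bash
cat > h.py <<'E'
import cv2,numpy as np
from plant import ctrl,sensors,optics
def red(p):
    h=cv2.cvtColor(p,cv2.COLOR_RGB2HSV); return (((h[...,0]<6)|(h[...,0]>172))&(h[...,1]>170)&(h[...,2]>70)).astype(np.uint8)
def pale(p):
    h=cv2.cvtColor(p,cv2.COLOR_RGB2HSV); return ((h[...,0]>8)&(h[...,0]<25)&(h[...,2]>120)&(h[...,1]<175)).astype(np.uint8)
def blobs(m,mn=20):
    n,l,s,c=cv2.connectedComponentsWithStats(m); return [(s[i],c[i],l==i) for i in range(1,n) if s[i][4]>=mn]
def unproj(c,uv,z,T=None):
    K=c["mtx"]; return np.array([(uv[0]-K[0,2])/K[0,0]*z,(uv[1]-K[1,2])/K[1,1]*z,z])
def world_map(n,d,c,T=None):
    v,u=np.mgrid[:400,:640]; P=np.stack([(u-c["mtx"][0,2])/c["mtx"][0,0]*d,(v-c["mtx"][1,2])/c["mtx"][1,1]*d,d],-1)
    if T is not None: return P@T[:3,:3].T+T[:3,3]
    return (P-c["t"])@c["R"]
E
python3 - <<'E'
from h import *
for n,box in(("top",(290,195,360,265)),("scene",(285,155,340,230))):
    z=np.load(f"pics/{n}0.npz");p,d=z["p"],z["d"];c=optics.camera_params(n);W=world_map(n,d,c)
    for s,ce,m in blobs(red(p)): print(n,"red",s,ce.round(1),np.median(W[m],0).round(1))
    x0,y0,x1,y1=box; cr=p[y0:y1,x0:x1]; cv2.imwrite(f"pics/c_{n}.png",cv2.resize(cr[:,:,::-1],None,fx=5,fy=5,interpolation=cv2.INTER_CUBIC))
    q=W[y0:y1,x0:x1].reshape(-1,3); q=q[(q[:,2]>137)&(q[:,2]<200)]
    print(n,"high",len(q),q.mean(0),q.min(0),q.max(0),np.percentile(q[:,2],[50,90]))
    xy=q[:,:2]-q[:,:2].mean(0); w,V=np.linalg.eigh(xy.T@xy/len(xy)); print(w**.5,np.degrees(np.arctan2(V[1,1],V[0,1])))
a=cv2.imread("pics/c_top.png");b=cv2.imread("pics/c_scene.png");b=cv2.resize(b,(int(b.shape[1]*350/b.shape[0]),350));a=cv2.resize(a,(350,350))
cv2.imwrite("pics/crop0.png",np.hstack([a,b]))
E
```

```text
top red [309 216  26  26 415] [321.4 228.5] [454.9  19.1 124.9]
top red [  96  224   35   84 1856] [111.9 262.6] [381.4 554.8 117.7]
top red [261 228  17  16 159] [269.5 235.5] [440.7 163.8  17.5]
top red [374 231  17  16 162] [381.8 238.6] [ 429.4 -147.9   17.9]
top high 101 [456.21851902  19.28255536 154.59233221] [436.93787348  -0.56989191 151.10470933] [475.64990179  39.14956947 161.1190202 ] [154.70107469 156.74654668]
[ 3.44297703 14.39301071] 133.91070437460576
scene red [ 397   76   50   63 1674] [420.2 106.7] [381.8 555.7 105. ]
scene red [299 177  23  21 322] [310.3 187.6] [468.1  11.9 123.5]
scene red [338 181  15  11  89] [344.6 186.9] [453.3 155.8  15.9]
scene red [251 224  16  15 122] [259.4 232.5] [ 439.  -152.7   16.2]
scene high 84 [461.52657981  16.55228953 151.36412839] [439.45508651  -1.67256845 137.5511612 ] [478.09766613  38.59636864 156.57168075] [153.50615234 156.11115627]
[ 3.8368114  15.72447432] 133.42308394077676
```

View pics/crop0.png

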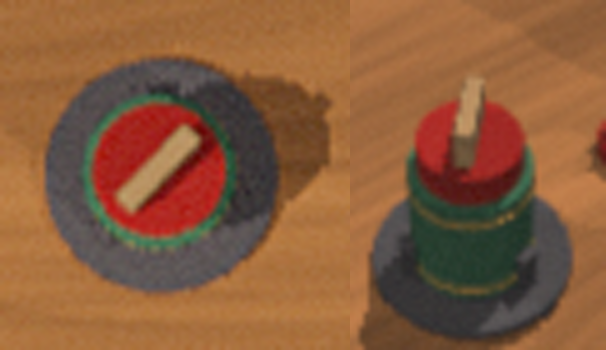

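The crop confirms it: the big red cap on the green caddy, with the pale fin along about 134°. Depth gives a cap top of 124 mm and a fin top of 155 mm, both matching the sizes given. Now I move above it and check with the wrist camera.

```bash
cat >> h.py <<'E'
def Rd(deg):
    a=np.radians(deg); c,s=np.cos(a),np.sin(a); return np.array([[c,s,0],[s,-c,0],[0,0,-1.]])
def look(name):
    s=sensors.read_state(); p,d=optics.grab_frame("wrist"); c=optics.camera_params("wrist")
    T=np.eye(4);T[:3,:3]=s["eef_rot"];T[:3,3]=s["eef_pos"]; W=world_map("wrist",d,c,T@c["T_tool_cam"])
    cv2.imwrite(f"pics/{name}.png",p[:,:,::-1]); return p,d,W,s
E
python3 - <<'E'
from h import *
ctrl.move_ptp([457,18.5,290],Rd(133.7))
p,d,W,s=look("w1"); print(s["t"],s["eef_pos"],s["q"].round(2))
m=(W[...,2]>146)&(W[...,2]<162)&(np.hypot(W[...,0]-457,W[...,1]-18.5)<40)&(d>0)&(pale(p)>0)
B=max(blobs(m.astype(np.uint8)),key=lambda b:b[0][4]);q=W[B[2]];print(B[0],B[1])
r=cv2.minAreaRect(q[:,:2].astype(np.float32)); print(r,q.mean(0),np.percentile(q[:,2],[5,50,95]))
rr=max(blobs(red(p)),key=lambda b:b[0][4]);q=W[rr[2]];q=q[(q[:,2]>118)&(q[:,2]<130)];print("cap",cv2.minEnclosingCircle(q[:,:2].astype(np.float32)),np.median(q,0))
E
```

```text
2.15 [457.18921981  17.78614788 289.97232318] [-0.15 -0.08  1.77 -0.    1.45 -0.91]
[310 158  16  63 925] [317.85081081 189.05621622]
((454.73748779296875, 19.444482803344727), (11.707324028015137, 49.78005599975586), 44.00568771362305) [454.18184066  20.26865048 152.73671213] [151.38754219 152.80034454 153.93588699]
cap ((454.7315368652344, 19.572208404541016), 33.64729690551758) [452.59193938  21.7361596  123.00566503]
```

View pics/w1.png

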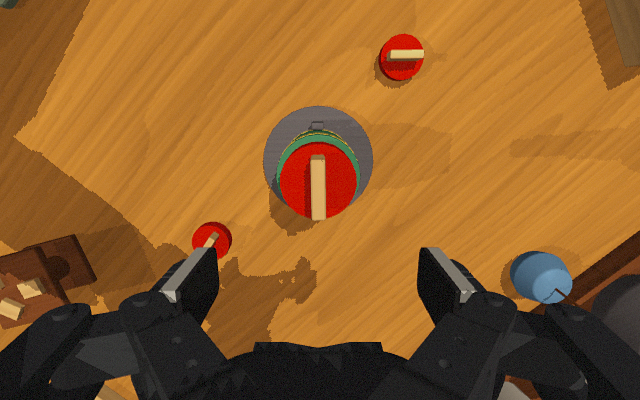

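The wrist view shows the cap at (318,180) with its fin running vertically in the picture, so the tool yaw is right. Fin centre is (454.7, 19.4), size 50x11.7, yaw 134°, top at 153–155 mm, all as expected. Now grip it and test one direction.

Run:
```python
from h import *
R=Rd(134.0)
ctrl.gripper_to(50)
ctrl.move_l([454.7,19.4,200],R,vel=120)
print(ctrl.move_l([454.7,19.4,154],vel=50,threshold=12))
ctrl.gripper_to(8,force=90)
s=sensors.read_state();print(s["t"],s["eef_pos"],s["grip_width"],s["grasp_force"],s["force"],s["wrist_torque"])
q0=s["q"].copy();np.save("q0.npy",q0);t0=s["wrist_torque"][2]
for a in range(2,17,2):
    q=q0.copy();q[5]-=np.radians(a);ctrl.set_joints(q);s=sensors.read_state()
    tz=s["wrist_torque"][2]-t0;print(a,round(s["t"],2),tz.round(3),np.degrees(q0[5]-s["q"][5]).round(2),s["force"].round(1),s["grip_width"].round(2))
    if abs(tz)>.42: break
```

```text
False
5.05 [455.11361253  19.5490271  154.55465925] 10.201623107608576 88.07648777961731 [0.20652788 1.32955211 3.47010298] [0.16677715 0.12455581 0.01783054]Traceback (most recent call last):
  File "<stdin>", line 11, in <module>
AttributeError: 'float' object has no attribute 'round'
```

```bash
cat >> h.py <<'E'
def turn(angles,lim=.42):
    q0=np.load("q0.npy")
    for a in angles:
        q=q0.copy();q[5]-=np.radians(a);ctrl.set_joints(q);s=sensors.read_state();tz=s["wrist_torque"][2]-.018
        print(a,"t%.2f tz%.3f act%.2f w%.2f"%(s["t"],tz,np.degrees(q0[5]-s["q"][5]),s["grip_width"]),s["force"].round(1),s["eef_pos"].round(1))
        if abs(tz)>lim: return False
    return True
E
python3 - <<'E'
from h import *
turn(range(2,17,2))
E
```

```text
2 t5.55 tz0.008 act1.98 w10.08 [-0.2 -0.5  1.3] [455.1  19.5 154.5]
4 t5.80 tz0.015 act3.96 w10.27 [ 1.1 -0.4  0.1] [455.3  19.5 154.6]
6 t6.05 tz-0.390 act5.91 w10.52 [ 1.8  0.8 -0.2] [455.3  19.6 154.6]
8 t6.30 tz-1.187 act7.85 w10.48 [1.3 1.4 0. ] [455.3  19.6 154.6]
```

There is a hard stop at about 5–6° with 1.2 N m, so this is the wrong way. Now the other way.

Run:
```python
from h import *
if turn([3,0,-4,-8,-12,-16,-20],.6) and turn([-30,-40,-50,-60],.9):
    p,d,W,s=look("w2"); cv2.imwrite("pics/w2c.png",p[90:330,180:460,::-1].repeat(2,0).repeat(2,1))
```

```text
3 t6.55 tz-0.143 act3.15 w10.51 [0.6 1.1 0.9] [455.   19.6 154.5]
0 t6.80 tz-0.052 act0.14 w10.64 [-0.1  1.4  0.6] [454.9  19.5 154.5]
-4 t7.05 tz-0.116 act-3.84 w9.82 [0.4 1.1 1.3] [455.   19.6 154.6]
-8 t7.30 tz-0.064 act-7.83 w10.04 [0.8 1.4 1.5] [455.2  19.7 154.6]
-12 t7.55 tz-0.113 act-11.83 w10.55 [0.5 1.6 0.9] [455.2  19.6 154.6]
-16 t7.80 tz-0.078 act-15.83 w10.43 [1.4 1.4 0.8] [455.2  19.5 154.6]
-20 t8.05 tz-0.089 act-19.83 w9.93 [0.2 2.2 0.2] [455.2  19.6 154.6]
-30 t8.34 tz-0.071 act-29.73 w10.00 [1.  1.8 1.4] [455.   19.6 154.6]
-40 t8.63 tz-0.023 act-39.69 w10.24 [-0.3  2.7  1.9] [455.   19.6 154.6]
-50 t8.93 tz-0.089 act-49.67 w10.14 [0.5 1.8 0.7] [455.2  19.6 154.6]
-60 t9.22 tz-0.080 act-59.66 w10.21 [1.  1.4 1.3] [455.1  19.6 154.6]
```

It turns freely to 60°. Now lift with a force guard, then look.

Run:
```python
from h import *
ctrl.hold(.2)
s=sensors.read_state();x,y,z=s["eef_pos"]
hit=ctrl.move_l([x,y,z+12],vel=25,threshold=14); print("hit",hit,sensors.read_state()["force"],sensors.read_state()["eef_pos"])
if not hit:
    hit=ctrl.move_l([x,y,z+85],vel=50,threshold=14); ctrl.hold(.5);s=sensors.read_state()
    print(hit,s["t"],s["force"],s["eef_pos"],s["grip_width"],s["grasp_force"])
p,d,W,s=look("w3");P,D=optics.grab_frame("scene")
c=optics.camera_params("scene");Ws=world_map("scene",D,c)
m=(red(P)>0)&(np.hypot(Ws[...,0]-455,Ws[...,1]-20)<60); q=Ws[m]; print("red z",np.percentile(q[:,2],[2,50,98]),q.mean(0))
a=cv2.resize(P[100:240,240:400,::-1],(457,400));b=cv2.resize(p[:,:,::-1],(340,212));b=cv2.copyMakeBorder(b,0,188,0,0,0)
cv2.imwrite("pics/v3.png",np.hstack([a,b]))
```

```text
hit False [-0.31140491  0.06657249 -1.51215037] [454.88277299  19.26641619 166.63091698]
False 12.2083 [ 0.54404082 -0.3005054  -1.74870795] [455.17377593  19.55644671 239.58084943] 10.412861109757706 88.00865650177002
red z [190.97783908 208.08344956 211.78557   ] [473.4631551    8.64474251 205.53082736]
```

View pics/v3.png

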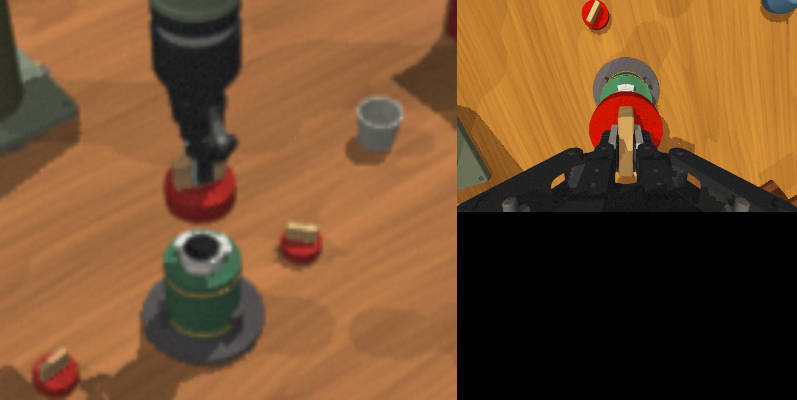

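The cap hangs level in the fingers at about (200,195) in the crop, with the open caddy neck below at (203,250). Its top is at about 209 mm, so the rim is about 185 mm, 85 mm above the shoulder. Handing in.

```bash
python3 -c "
from plant import ctrl
ctrl.hold(.3);print(ctrl.finish_job())"
```

```text
the job is handed in; nothing more can be done
None
```

The cap hit a hard stop one way, unscrewed freely the other way, and I handed the job in with it held level about 85 mm above where it sat; the arm touched nothing else.

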